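# Balance a weighted tool handle on the narrow stand

## Robot

A 6-joint arm with a two-finger parallel gripper is mounted at the origin on the work surface; the furniture and walls round the work are solid. World frame = base frame: x ahead of the robot, y to its left, z up, the work surface at z = 0. Lengths are in m, angles in degrees, forces in N, time in s.
With the tool pointing down it reaches from about 0.225 to 0.725 m from the base axis. Payload 3.1 kg.
Tool frame: the origin (TCP) lies at the centre of the arm's flange, where the gripper is bolted on; the fingertips stand 173 mm ahead of it and the grasp point (between the pads) lies 155 mm ahead of it (arm.grip_point_offset is the distance from the TCP to the grasp point, in m); z points along the fingers, y is the line along which they close (so a half turn about z gives the same grasp; the last joint's range is limited). The gripper opens to 85 mm and grips with 20 to 120 N. Pads are 22 mm wide; open, the fingers measure 114 mm over their backs; the gripper's body (76 mm by 85 mm) begins 54 mm behind the grasp point. The pads swing forward as they close: fully open they stand 13 mm farther back than shut.
Start: joints at [63.782, 2.75, 5.684, 92.934, 0, 82.678], TCP at [0.17, 0.497, 0.405] pointing down, gripper open.
Joint ranges: [-166.93, 166.93], [-56.73, 111.36], [-69.38, 81.34], [-121.58, 131.49], [-85.45, 84.26], [-180, 180]. Speed limits (degrees/s): [159.86, 159.86, 180, 180, 180, 180].

## Interface

Orientations are given as [roll, pitch, yaw] about the fixed x, y, z axes, in that order (R = Rz(yaw) Ry(pitch) Rx(roll)).
In Python, from rig import arm, imaging, spot_in, masks_of, tip_of gives the robot as it stands.
- The arm moves only by the tool send_rows, never from a script. Its argument "motion" is a list of rows, each a list of 7 numbers: the finger opening in cm, from 0 to 8.54, then the shift along the world's x, y, z in cm, then the turn, a rotation vector about the world's x, y, z in degrees. A call has 1 to 10 rows; each row shifts and turns the commanded pose from where the row before left it; what a row does not reach is not made up. A row lasts 1/8 s, in which the tool goes at most 62.5 mm and 10.7 degrees, less where a joint would pass 70% of its speed; a pose out of reach is approached as far as the arm can. A call with a gripper value outside its range is refused whole. The fingers move at their own pace and stop on an object; the grip force is fixed at half the most. Time passes only in rows, so rows that do not move let the fingers close. It gives the time, the measured TCP pose, the force, the opening and the grip force at its end, in the units of the state.
- arm.get_obs(): the state, without advancing time (a new reading comes with each control period).
- imaging.get_image(name): name is "scene" or "top"; returns (picture, depth): 400x640x3 uint8, red, green, blue; 400x640 float32, m along the optical axis (not along the pixel's ray), 0 where there is no reading.
- imaging.camera_params(name): a dict with "K" (3x3 intrinsics, pixels), "view" (4x4, takes a point from world to camera coordinates). Camera axes: x right, y down, z forward; pixel columns grow to the right and rows downward; lengths in m; the calibration is good to about 2 mm. A picture is of the moment at which its call begins. camera_params takes no time and is no camera call.
- arm.close_job(): hands the job in; it is judged then, once.
Trained networks look in the newest picture that a camera, given by its name, has taken for a name from the list of things; names that differ only in an ending like _2 or _b are one class to them, and where a whole thing is asked for, a point or a joint stands for the part that bears it (a point fixed in the world has none). Each returns a list of dicts, best first, with "score" (0 to 1); they miss things now and then, are a little off and sometimes report something else, mostly with a low value. They report only what shows in the picture. A call takes as long as a camera call. They do not tell look-alikes from the thing itself.
- spot_in(camera, target): "centre" ([x, y, z] in m, in the coordinates of the camera as it stood for that picture, good to about 4 mm: the middle of the surface that is visible of it).
- masks_of(camera, target): "mask" (400x640 bool, what is visible of it).
- tip_of(camera, target): "centre" ([x, y, z] in m, in the coordinates of the camera as it stood for that picture, good to about 4 mm: a listed point, or the origin of a listed thing).
The state is a dict: "t": time; "qpos": joint angles; "qd": joint speeds; "joint_efforts": joint torques, N m; "tcp_pos": TCP position; "tool_rot": TCP orientation; "contact_force": force on the tool from outside, world axes, zero at the start; "moment": the same for the moment, N m; "grip_width": finger opening in m; "grasp_force": force on a finger pad.
Only numpy, scipy, OpenCV 4.12 (cv2) and the standard library are available. Lean on these libraries where they do the work, as an engineer would, in place of code of your own. Each camera call takes 0.05 s, during which the arm holds its last target. There are 200 camera calls.

## Task

The wooden tool handle has a steel slug hidden somewhere along it: lift it at trial points to find where it balances. Then lay it on the narrow brass rest of the balance stand, lengthwise along the stand's green foot and the same side up, so that it stays there level by itself when let go. Leave the other things on the bench where they are.

Things in the scene. Friction and masses are not known exactly. Their poses are not given: they have to be found in the camera images.
- handle: Wooden bar 200 x 34 x 30 mm (along its x, y, z) lying on the bench, about 0.5 kg. Origin: centre of its underside at mid-length. +x end: brass cap; -x end: black cap. A slug is fixed inside, unseen: the balance point is on the centreline, up to 58 mm from mid-length toward either end, and differs from run to run. Held elsewhere it tips or twists in the fingers, heavy end down.
- stand: Balance stand fixed to the bench: green foot 130 (its x) x 70 x 10 mm, steel column, flat brass rest 18 mm along x, 26 mm along y, top 55 mm above the bench. Origin: centre of the foot's underside, below the rest's middle; z up. A bar along the stand's x stays level only with its balance point within about 8 mm of the rest's middle; else an end drops to the bench.
- rest_top (a point): Centre of the flat top of the brass rest, 55 mm above the bench. Wide extract hoods hang over the rear of the bench (beyond about x = 0.58 m), their lower edges from 0.45 m above it: lift the handle no more than about 0.1 m so that wrist and forearm stay clear.
- matchbox: Matchbox 36 x 60 x 16 mm, lying on the bench; a bystander. Origin: centre of its underside.
- tape: Roll of masking tape, 75 mm across, 18 mm high; a bystander. Origin: centre of its underside.
- jar: Small amber jar, 57 mm across, 62 mm high; a bystander. Origin: centre of its underside.
- frit: White lidded jar, 59 mm across, 78 mm high; a bystander. Origin: centre of its underside.
- cap: Grey octagonal iron burner cap with a knob, 72 mm across, 67 mm high; a bystander. Origin: centre of its underside.
- beaker: Tall clear beaker, 73 mm across, 110 mm high; a bystander. Origin: centre of its underside.
Things that resemble listed ones, but are neither listed nor needed, are in the scene too. There is more than one size of the stand; the job needs the smaller.

How it is judged (in metres and radians):
On the way:
1. the handle is held in the fingers, its mid-length at least 20 mm above the bench, not touching the stand (height (world z) of handle above 0.02 m and contact force between handle and the fingers above 1 N and contact force between handle and stand below 0.1 N), for 0.3 s.
At the end, for the whole second after the job is handed in: The handle lies right way up on the brass rest, let go and at rest, level within about 4.5 degrees, its underside within 8 mm of the rest's top height, its length within 20 degrees of the length of the stand's foot (either way round); no end touches the bench (angle between handle's own x axis and vertical between 1.49 and 1.65 rad and contact force between handle and stand above 2 N and z of handle in the frame of rest_top between -0.008 and 0.008 m and angle between handle's own z axis and vertical below 0.1 rad and horizontal distance between handle and rest_top below 0.075 m and angle between the x axis of handle and the x axis of stand, either way round below 0.35 rad and contact force between handle and the fingers below 0.1 N and linear speed of handle below 0.02 m/s and angular speed of handle below 0.1 rad/s).
It fails at once if the matchbox, tape, amber jar, white jar, iron cap or beaker is moved more than 40 mm (distance of any of matchbox, tape, jar, frit, cap, beaker from where it was at the start of the episode above 0.04 m).
It also fails if it takes over 64 s, if anything falls off the work surface, if the arm or the gripper's body presses on something with over 40 N, if the wrist force passes 120 N, or if a joint passes its speed limit or range.

## Working session

There is one attempt and no reset: what is moved stays moved. The work goes in short steps, Python scripts to look and compute and a tool call to move; the robot and the scene stay as the last step left them, time stands still between calls to the robot, and variables do not carry over. Pictures are saved under pics/ and viewed, at most 10 in all, crops included, and the job is handed in when it is done.

Besides the shell and the picture viewer there is one more tool, called after "Request:" by a JSON object that holds its "api" and its "payload". send_rows: Moves the arm, as the interface text tells. Its arguments: {"type":"object","properties":{"motion":{"type":"array"}},"required":["motion"]}

```bash
mkdir -p pics
cat > h.py <<'E'
import numpy as np, cv2
from rig import arm, imaging, spot_in, masks_of, tip_of
def w(cam,p):
    V=np.array(imaging.camera_params(cam)["view"]); return (np.linalg.inv(V)@np.r_[p,1])[:3]
def cloud(cam,d):
    P=imaging.camera_params(cam);K=np.array(P["K"]);V=np.linalg.inv(np.array(P["view"]))
    v,u=np.mgrid[:400,:640]
    c=np.stack([(u-K[0,2])/K[0,0]*d,(v-K[1,2])/K[1,1]*d,d],-1)
    return c@V[:3,:3].T+V[:3,3]
def px(cam,p):
    P=imaging.camera_params(cam);c=np.array(P["view"])@np.r_[p,1];q=np.array(P["K"])@c[:3];return q[:2]/q[2]
E
python3 - <<'E'
from h import *
np.set_printoptions(precision=3,suppress=True)
for c in ("top","scene"):
    im,d=imaging.get_image(c); cv2.imwrite(f"pics/{c}0.png",im[...,::-1])
    for n in ("handle","stand","rest_top","matchbox","tape","jar","frit","cap","beaker"):
        for r in tip_of(c,n)[:4]:
            p=w(c,r["centre"]); print(c,n,round(r["score"],2),p,px(c,p).round())
print(arm.get_obs())
E
```

```text
top handle 0.72 [ 0.512 -0.252  0.003] [416. 211.]
top handle 0.16 [ 0.512  0.09  -0.   ] [312. 209.]
top stand 0.78 [0.217 0.333 0.004] [236. 298.]
top stand 0.58 [ 0.513  0.089 -0.001] [312. 209.]
top rest_top 0.83 [0.212 0.329 0.074] [232. 303.]
top rest_top 0.65 [0.515 0.093 0.054] [311. 207.]
top matchbox 0.46 [ 0.384 -0.084  0.001] [364. 249.]
top tape 0.69 [ 0.707 -0.074  0.004] [363. 151.]
top jar 0.85 [0.411 0.332 0.001] [238. 238.]
top jar 0.59 [0.511 0.092 0.057] [311. 209.]
top frit 0.7 [0.639 0.356 0.002] [233. 169.]
top cap 0.83 [0.415 0.24  0.001] [266. 237.]
top beaker 0.82 [0.8   0.122 0.004] [304. 123.]
scene handle 0.94 [ 0.514 -0.25  -0.001] [400. 246.]
scene stand 0.97 [0.515 0.093 0.002] [307. 194.]
scene stand 0.88 [0.219 0.331 0.005] [190. 222.]
scene rest_top 0.95 [0.52  0.098 0.054] [306. 183.]
scene rest_top 0.73 [0.214 0.332 0.068] [183. 211.]
scene matchbox 0.5 [ 0.385 -0.075 -0.002] [328. 249.]
scene matchbox 0.41 [ 0.709 -0.078  0.002] [382. 179.]
scene tape 0.76 [ 0.71  -0.08   0.002] [382. 179.]
scene jar 0.64 [0.411 0.334 0.   ] [231. 183.]
scene jar 0.36 [0.418 0.247 0.004] [252. 192.]
scene frit 0.75 [0.642 0.365 0.001] [267. 139.]
scene cap 0.63 [0.419 0.247 0.003] [252. 192.]
scene beaker 0.6 [ 0.8    0.12  -0.004] [346. 141.]
scene beaker 0.24 [ 0.387 -0.073 -0.002] [328. 248.]
{'t': 1.0, 'qpos': array([63.782,  2.751,  5.685, 92.932, -0.001, 82.677]), 'qd': array([-0.11 , -0.041, -0.002,  0.036,  0.051,  0.029]), 'joint_efforts': array([ -0.   , -33.866,  32.016,   0.001,  -0.   ,   0.   ]), 'tcp_pos': array([0.17 , 0.497, 0.405]), 'tool_rot': array([179.999,   0.001, 161.105]), 'contact_force': array([ 0.616,  0.03 , -0.627]), 'moment': array([ 0.014, -0.022,  0.061]), 'grasp_force': 0.0, 'grip_width': 0.08524319659037942}
```

View pics/top0.png

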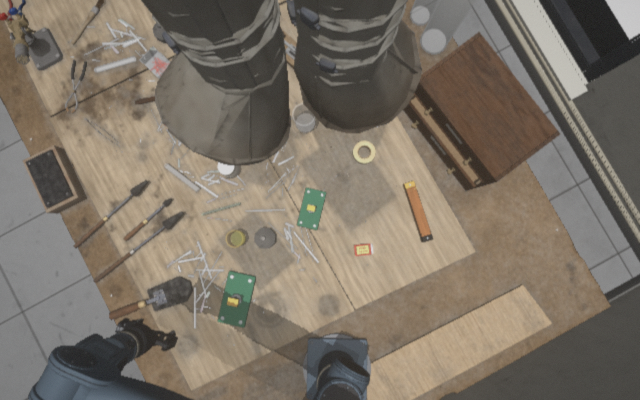

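View pics/scene0.png

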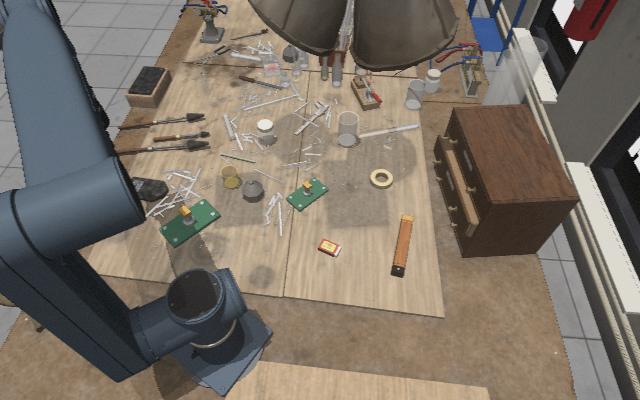

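Handle: top (418,211), brass cap up at (410,185). There are two stand candidates, top (312,209) and top (237,299). The first has its rest at about 0.055 m and a smaller foot, so it fits; the second's rest is about 0.07 m high. I'll confirm with depth and a crop.

```bash
cat >> h.py <<'E'
def rect(pts):
    (c,(a,b),th)=cv2.minAreaRect((pts[:,:2]*1000).astype(np.float32))
    if a<b: a,b,th=b,a,th+90
    return np.array(c)/1000,(a,b),(th+90)%180-90
def top_rect(cam,name,near,zlo,zhi,rad):
    im,d=imaging.get_image(cam);X=cloud(cam,d)
    m=(d>0)&(X[...,2]>zlo)&(X[...,2]<zhi)&(np.hypot(X[...,0]-near[0],X[...,1]-near[1])<rad)
    return im,X,m
E
python3 - <<'E'
from h import *
np.set_printoptions(precision=4,suppress=True)
for c in ("top","scene"):
    im,d=imaging.get_image(c);X=cloud(c,d);ok=d>0
    def sel(n,r,a,b): return ok&(X[...,2]>a)&(X[...,2]<b)&(np.hypot(X[...,0]-n[0],X[...,1]-n[1])<r)
    q=sel((.45,-.2),.04,-.02,.02); print(c,"bench z",np.median(X[q][:,2]))
    m=sel((.513,-.251),.13,.022,.04); print("handle",m.sum(),rect(X[m]),X[m].mean(0))
    for n in ((.515,.092),(.215,.331)):
        g=(im[...,1].astype(int)>im[...,0]+20)&sel(n,.1,-.005,.03); print("foot",g.sum(),rect(X[g]),np.median(X[g][:,2]))
        hh=sel(n,.03,.045,.09); print("rest",hh.sum(),rect(X[hh]),np.percentile(X[hh][:,2],[10,50,90]))
    # obstacles
    k=ok&(X[...,2]>.05)&(X[...,0]>.2)&(X[...,0]<.8)&(X[...,1]<-.28)&(X[...,1]>-.6)
    if k.any(): print("obst",k.sum(),X[k].min(0),X[k].max(0))
    if c=="top":
        a=cv2.resize(im[170:335,200:440,::-1],None,fx=3.3,fy=3.3,interpolation=cv2.INTER_CUBIC); cv2.imwrite("pics/crop1.png",a)
E
```

```text
top bench z 0.00047618380287928197
handle 674 (array([ 0.5128, -0.2532]), (199.49386596679688, 36.47150802612305), 18.989492416381836) [ 0.5124 -0.2523  0.0303]
foot 687 (array([0.514 , 0.0926]), (126.68977355957031, 67.509521484375), -12.202217102050781) 0.010673279521408396
rest 46 (array([0.5152, 0.0932]), (25.436796188354492, 16.925710678100586), 77.57734680175781) [0.0514 0.0563 0.0597]
foot 1102 (array([0.2164, 0.329 ]), (166.37484741210938, 88.44852447509766), -11.450942993164062) 0.013708451382985043
rest 97 (array([0.2175, 0.3294]), (33.259544372558594, 23.91180419921875), 79.91553497314453) [0.0658 0.0713 0.0753]
obst 7476 [ 0.5797 -0.5868  0.0557] [ 0.7999 -0.28    0.2689]
scene bench z -0.0008682157354742426
handle 703 (array([ 0.513 , -0.2537]), (203.57017517089844, 34.55122756958008), 18.486204147338867) [ 0.5057 -0.2561  0.0292]
foot 531 (array([0.5143, 0.0927]), (128.98365783691406, 71.9402084350586), -12.54779052734375) 0.009861655478019093
rest 51 (array([0.5146, 0.092 ]), (28.83165740966797, 18.25285530090332), 71.98950958251953) [0.0497 0.0543 0.0567]
foot 1067 (array([0.2178, 0.3333]), (167.6039276123047, 102.06307220458984), -10.95501708984375) 0.012809914175159642
rest 103 (array([0.2177, 0.3291]), (36.172157287597656, 23.54412269592285), 77.62425231933594) [0.0597 0.0706 0.073 ]
obst 10709 [ 0.5763 -0.5896  0.0501] [ 0.7999 -0.28    0.2657]
```

View pics/crop1.png

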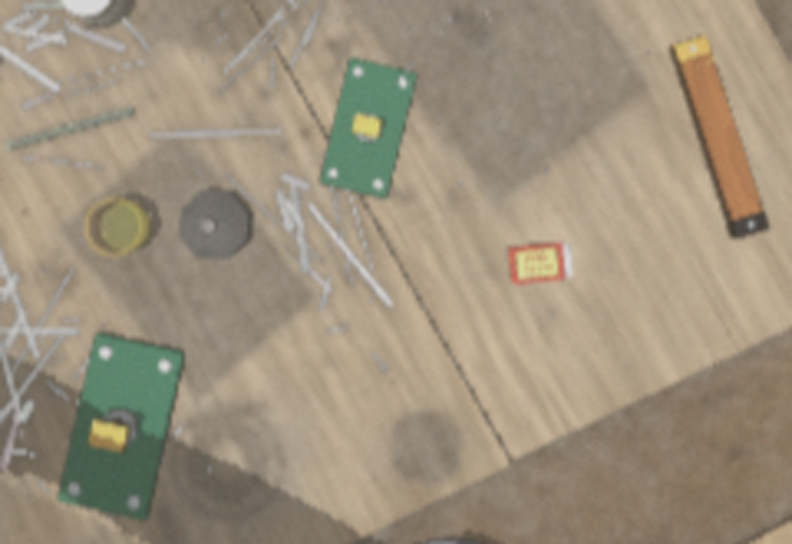

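The smaller stand is the one at top (312,209), crop (368,127). Its foot is 130×70 mm, rest at 55 mm, pose (0.514,0.0925), yaw −12.4°. The other foot is 167×90 mm with its rest at 71 mm. Handle at (0.513,−0.2535), yaw +18.7°. Now moving above the handle.

Request:
{"api": "send_rows", "payload": {"motion": [[8.5,1.9,-4.17,0,0,0,2.1],[8.5,1.9,-4.17,0,0,0,2.1],[8.5,1.9,-4.17,0,0,0,2.1],[8.5,1.9,-4.17,0,0,0,2.1],[8.5,1.9,-4.17,0,0,0,2.1],[8.5,1.9,-4.17,0,0,0,2.1],[8.5,1.9,-4.17,0,0,0,2.1],[8.5,1.9,-4.17,0,0,0,2.1],[8.5,1.9,-4.17,0,0,0,2.1]]}}

```text
t: 2.22
tcp_pos: [0.3413, 0.12, 0.405]
tool_rot: [180.0, 0.1, -179.9]
contact_force: [0.5, -0.2, -0.3]
grip_width: 0.0851
grasp_force: 0.0
```

Request:
{"api": "send_rows", "payload": {"motion": [[8.5,1.9,-4.17,0,0,0,2.1],[8.5,1.9,-4.17,0,0,0,2.1],[8.5,1.9,-4.17,0,0,0,2.1],[8.5,1.9,-4.17,0,0,0,2.1],[8.5,1.9,-4.17,0,0,0,2.1],[8.5,1.9,-4.17,0,0,0,2.1],[8.5,1.9,-4.17,0,0,0,2.1],[8.5,1.9,-4.17,0,0,0,2.1],[8.5,1.9,-4.17,0,0,0,2.1],[8.5,0,0,0,0,0,0]]}}

```text
t: 3.48
tcp_pos: [0.5127, -0.2566, 0.4028]
tool_rot: [179.9, -0.1, -161.3]
contact_force: [-0.6, 0.8, -0.1]
grip_width: 0.0849
grasp_force: 0.0
```

Request:
{"api": "send_rows", "payload": {"motion": [[8.5,0,0,-4.2,0,0,0],[8.5,0,0,-4.2,0,0,0],[8.5,0,0,-4.2,0,0,0],[8.5,0,0,-4.2,0,0,0],[8.5,0,0,-3.2,0,0,0],[8.5,0,0,0,0,0,0],[8.5,0,0,0,0,0,0]]}}

```text
t: 4.35
tcp_pos: [0.5125, -0.2537, 0.2064]
tool_rot: [-179.9, 0.1, -161.1]
contact_force: [-0.3, -1.0, 1.1]
grip_width: 0.0849
grasp_force: 0.0
```

Run:
```python
from h import *
o=arm.get_obs();print(o["tcp_pos"],o["tool_rot"],o["moment"],o["contact_force"])
```

```text
[ 0.51247725 -0.25369889  0.20642914] [-1.79911411e+02  8.18934252e-02 -1.61071233e+02] [-0.03426067 -0.02583939 -0.01964813] [-0.32398784 -0.98611413  1.06123799]
```

Request:
{"api": "send_rows", "payload": {"motion": [[8.5,0,0,-1.2,0,0,0],[8.5,0,0,-1.2,0,0,0],[2.5,0,0,0,0,0,0],[2.5,0,0,0,0,0,0],[2.5,0,0,0,0,0,0],[2.5,0,0,0,0,0,0],[2.5,0,0,0,0,0,0],[2.5,0,0,0,0,0,0]]}}

```text
t: 5.35
tcp_pos: [0.5123, -0.2541, 0.1813]
tool_rot: [-180.0, 0.0, -161.1]
contact_force: [0.0, 0.1, 3.0]
grip_width: 0.0335
grasp_force: 62.4
```

```bash
cat >> h.py <<'E'
def avg(n=15):
    A=[]
    for _ in range(n):
        imaging.get_image("top");o=arm.get_obs();A.append(np.r_[o["contact_force"],o["moment"]])
    A=np.array(A);return A.mean(0),A.std(0)/np.sqrt(n),o
E
python3 - <<'E'
from h import *
np.set_printoptions(precision=3,suppress=True)
a,s,o=avg(3);print(a,s,o["tcp_pos"],o["tool_rot"],o["grip_width"],o["grasp_force"])
E
```

```text
[-0.471  0.227  3.691  0.062  0.121  0.002] [0.428 0.208 0.175 0.008 0.022 0.02 ] [ 0.512 -0.254  0.181] [-179.948    0.039 -161.097] 0.03263372707338957 62.58116126060486
```

Lift 7 cm, gently, then measure the moment and the tilt.

Request:
{"api": "send_rows", "payload": {"motion": [[2.5,0,0,1.0,0,0,0],[2.5,0,0,1.5,0,0,0],[2.5,0,0,1.5,0,0,0],[2.5,0,0,1.5,0,0,0],[2.5,0,0,1.5,0,0,0],[2.5,0,0,0,0,0,0],[2.5,0,0,0,0,0,0],[2.5,0,0,0,0,0,0],[2.5,0,0,0,0,0,0]]}}

```text
t: 6.62
tcp_pos: [0.5118, -0.2537, 0.2498]
tool_rot: [179.9, -0.1, -161.1]
contact_force: [0.7, 0.2, -5.1]
grip_width: 0.0328
grasp_force: 61.7
```

```bash
cat >> h.py <<'E'
def report(n=15):
    a,s,o=avg(n); u=np.array([np.cos(np.radians(o["tool_rot"][2]+180)),np.sin(np.radians(o["tool_rot"][2]+180))])
    F=a[2]; # r x F(0,0,F): Mx=ry F, My=-rx F
    r=np.array([-a[4],a[3]])/F
    print("t",o["t"],"wrench",a,s,"along handle mm",1000*r@u,"+-",1000*s[3:5].max()/abs(F),"tcp",o["tcp_pos"],o["tool_rot"],o["grip_width"],o["grasp_force"])
E
python3 - <<'E'
from h import *
np.set_printoptions(precision=3,suppress=True)
report(15)
for c in ("scene",):
    im,d=imaging.get_image(c); cv2.imwrite("pics/lift1.png",cv2.resize(im[130:330,280:540,::-1],None,fx=3,fy=3))
E
```

```text
t 7.375 wrench [ 0.032 -0.176 -4.878 -0.078  0.177 -0.011] [0.124 0.117 0.143 0.006 0.007 0.006] along handle mm 39.5821385274637 +- 1.381401831327353 tcp [ 0.512 -0.254  0.251] [-179.995    0.003 -161.099] 0.03267817242751652 61.71585559844971
```

View pics/lift1.png

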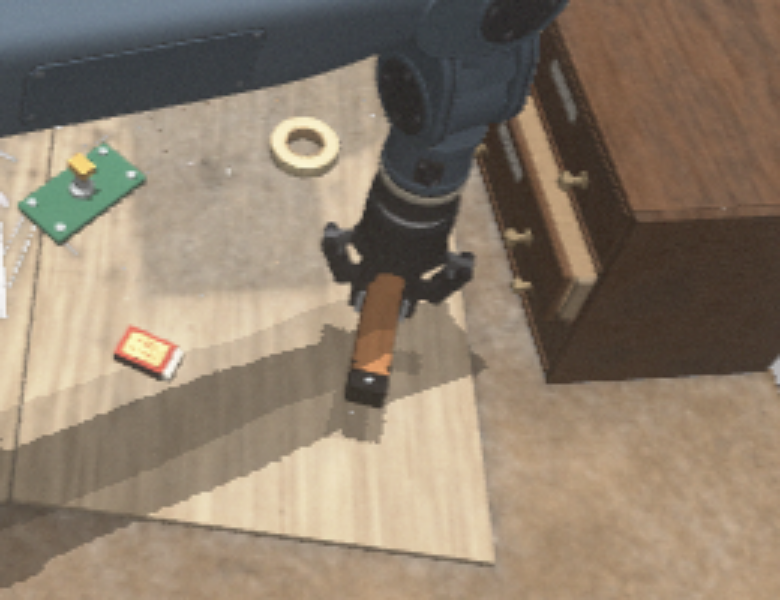

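The picture shows the handle held at mid-length with its black end (crop (368,385)) raised, so the brass end is heavy. I'll check the tilt with depth.

```bash
cat >> h.py <<'E'
def tilt(cam,c,yaw,zlo,zhi):
    im,d=imaging.get_image(cam);X=cloud(cam,d)
    u=np.array([np.cos(np.radians(yaw)),np.sin(np.radians(yaw))]);v=np.array([-u[1],u[0]])
    D=X[...,:2]-np.array(c);s=D@u;l=D@v
    m=(d>0)&(abs(l)<.012)&(abs(s)<.125)&(X[...,2]>zlo)&(X[...,2]<zhi)
    for k in np.arange(-.12,.125,.02):
        q=m&(abs(s-k)<.01)
        if q.sum()>3: print(cam,round(k,2),q.sum(),np.percentile(X[q][:,2],[20,50,80]).round(4))
E
python3 - <<'E'
from h import *
tilt("scene",(.512,-.2537),18.8,.02,.2); tilt("top",(.512,-.2537),18.8,.02,.2)
E
```

```text
scene -0.1 76 [0.0816 0.0958 0.099 ]
scene -0.08 58 [0.0984 0.0994 0.1009]
scene -0.06 57 [0.0971 0.0988 0.1008]
scene -0.04 55 [0.0976 0.0993 0.1011]
scene -0.02 81 [0.0977 0.1002 0.1677]
scene 0.0 70 [0.0982 0.0993 0.1527]
scene 0.02 43 [0.0973 0.0993 0.1008]
top -0.04 24 [0.0981 0.1003 0.1021]
top -0.02 10 [0.0987 0.1013 0.1027]
top 0.02 11 [0.0976 0.0988 0.1005]
top 0.04 46 [0.0983 0.1005 0.1021]
top 0.06 52 [0.0977 0.1001 0.1023]
top 0.08 52 [0.0977 0.0999 0.1024]
top 0.1 28 [0.0957 0.0992 0.1016]
```

It's held level by friction, so the moment is the measure. The balance point is about +40 mm toward brass, and its direction agrees with the handle axis. I'll set it down away from the cabinet and regrip there.

Request:
{"api": "send_rows", "payload": {"motion": [[2.5,-1.7,1.2,0,0,0,0],[2.5,-1.7,1.2,0,0,0,0],[2.5,-1.6,1.1,0,0,0,0],[2.5,0,0,-2.0,0,0,0],[2.5,0,0,-2.0,0,0,0],[2.5,0,0,-1.5,0,0,0],[2.5,0,0,-0.9,0,0,0],[2.5,0,0,-0.5,0,0,0],[2.5,0,0,0,0,0,0],[2.5,0,0,0,0,0,0]]}}

```text
t: 8.78
tcp_pos: [0.4624, -0.2191, 0.1823]
tool_rot: [-179.9, 0.0, -161.1]
contact_force: [-0.1, 0.7, -4.4]
grip_width: 0.0329
grasp_force: 61.6
```

Request:
{"api": "send_rows", "payload": {"motion": [[6.5,0,0,0,0,0,0],[6.5,0,0,0,0,0,0],[6.5,0,0,0,0,0,0],[6.5,0,0,0,0,0,0]]}}

```text
t: 9.28
tcp_pos: [0.4622, -0.219, 0.1821]
tool_rot: [-180.0, 0.0, -161.1]
contact_force: [0.6, -0.3, -0.5]
grip_width: 0.0654
grasp_force: 0.0
```

Run:
```python
from h import *
np.set_printoptions(precision=3,suppress=True)
a,s,o=avg(10);print(a,s,o["tcp_pos"],o["tool_rot"],o["grip_width"],o["grasp_force"])
```

```text
[-0.078 -0.174  0.136  0.014  0.008 -0.002] [0.093 0.129 0.186 0.009 0.008 0.008] [ 0.462 -0.219  0.182] [ 179.999   -0.002 -161.093] 0.06470438614131077 0.0
```

Request:
{"api": "send_rows", "payload": {"motion": [[6.5,1.2,0.41,0,0,0,0],[6.5,1.2,0.41,0,0,0,0],[6.5,1.2,0.41,0,0,0,0],[6.5,0,0,0,0,0,0],[2.5,0,0,0,0,0,0],[2.5,0,0,0,0,0,0],[2.5,0,0,0,0,0,0],[2.5,0,0,0,0,0,0],[2.5,0,0,0,0,0,0]]}}

```text
t: 10.9
tcp_pos: [0.4979, -0.2069, 0.1819]
tool_rot: [-180.0, -0.0, -161.1]
contact_force: [-0.3, -1.2, 0.4]
grip_width: 0.0327
grasp_force: 62.2
```

Request:
{"api": "send_rows", "payload": {"motion": [[2.5,0,0,1.0,0,0,0],[2.5,0,0,2,0,0,0],[2.5,0,0,2,0,0,0],[2.5,0,0,2,0,0,0],[2.5,0,0,1.5,0,0,0],[2.5,0,0,0,0,0,0],[2.5,0,0,0,0,0,0],[2.5,0,0,0,0,0,0]]}}

```text
t: 11.9
tcp_pos: [0.4975, -0.2063, 0.2653]
tool_rot: [179.9, -0.1, -161.1]
contact_force: [0.0, -0.5, -5.0]
grip_width: 0.0328
grasp_force: 61.6
```

Run:
```python
from h import *
np.set_printoptions(precision=3,suppress=True)
report(20)
```

```text
t 12.9 wrench [ 0.008  0.055 -4.846 -0.     0.017  0.002] [0.081 0.112 0.112 0.006 0.006 0.008] along handle mm 3.28855612475262 +- 1.2366466739806552 tcp [ 0.498 -0.207  0.267] [-179.997    0.    -161.094] 0.03291848348917475 61.60801649093628
```

Residual is about +2 mm. Carry over to the stand, aiming 2 mm short along the handle.

Request:
{"api": "send_rows", "payload": {"motion": [[2.5,0.12,2.5,0,0,0,-2.6],[2.5,0.12,2.5,0,0,0,-2.6],[2.5,0.12,2.5,0,0,0,-2.6],[2.5,0.12,2.5,0,0,0,-2.6],[2.5,0.12,2.5,0,0,0,-2.6],[2.5,0.12,2.5,0,0,0,-2.6],[2.5,0.12,2.5,0,0,0,-2.6],[2.5,0.12,2.5,0,0,0,-2.6],[2.5,0.12,2.5,0,0,0,-2.6],[2.5,0.12,2.5,0,0,0,-2.6]]}}

```text
t: 14.15
tcp_pos: [0.51, 0.0442, 0.2669]
tool_rot: [180.0, 0.0, 172.8]
contact_force: [-1.3, 0.5, -5.3]
grip_width: 0.0331
grasp_force: 61.5
```

Request:
{"api": "send_rows", "payload": {"motion": [[2.5,0.12,2.5,0,0,0,-2.6],[2.5,0.12,2.5,0,0,0,-2.6],[2.5,0,0,0,0,0,0],[2.5,0,0,0,0,0,0],[2.5,0,0,0,0,0,0]]}}

```text
t: 14.78
tcp_pos: [0.5124, 0.0928, 0.2667]
tool_rot: [-180.0, 0.0, 167.7]
contact_force: [-0.7, 0.4, -4.1]
grip_width: 0.0329
grasp_force: 61.6
```

Run:
```python
from h import *
np.set_printoptions(precision=3,suppress=True)
report(20)
tilt("top",(.512,.093),-12.4,.08,.15)
im,d=imaging.get_image("top");X=cloud("top",d)
m=(d>0)&(X[...,2]>.1)&(X[...,2]<.125)&(np.hypot(X[...,0]-.47,X[...,1]-.1)<.16);print(m.sum(),rect(X[m]))
```

```text
t 15.775 wrench [ 0.043 -0.047 -4.561  0.011  0.018 -0.008] [0.107 0.104 0.083 0.006 0.008 0.006] along handle mm 4.273263191738373 +- 1.6796320621030223 tcp [0.512 0.093 0.267] [-180.       0.001  167.709] 0.03299469393569763 61.59961223602295
0 (array([0., 0.]), (0.0, 0.0), 0.0)
```

Request:
{"api": "send_rows", "payload": {"motion": [[2.5,0,0,-1.2,0,0,0],[2.5,0,0,-1.0,0,0,0],[2.5,0,0,-0.5,0,0,0],[2.5,0,0,0,0,0,0],[2.5,0,0,0,0,0,0]]}}

```text
t: 16.5
tcp_pos: [0.5126, 0.0934, 0.2399]
tool_rot: [180.0, 0.0, 167.7]
contact_force: [0.5, -0.2, -4.4]
grip_width: 0.0327
grasp_force: 61.6
```

Request:
{"api": "send_rows", "payload": {"motion": [[2.5,0,0,-0.2,0,0,0],[2.5,0,0,0,0,0,0],[2.5,0,0,0,0,0,0]]}}

```text
t: 16.88
tcp_pos: [0.5125, 0.0934, 0.2378]
tool_rot: [180.0, 0.0, 167.7]
contact_force: [0.5, 0.4, -5.0]
grip_width: 0.0327
grasp_force: 61.6
```

Request:
{"api": "send_rows", "payload": {"motion": [[2.5,0,0,-0.1,0,0,0],[2.5,0,0,0,0,0,0],[2.5,0,0,0,0,0,0]]}}

```text
t: 17.25
tcp_pos: [0.5126, 0.0934, 0.2369]
tool_rot: [180.0, 0.0, 167.7]
contact_force: [-0.7, -0.2, -4.6]
grip_width: 0.0328
grasp_force: 61.8
```

Run:
```python
from h import *
np.set_printoptions(precision=3,suppress=True)
a,s,o=avg(8);print(a,s,o["tcp_pos"])
im,d=imaging.get_image("scene"); cv2.imwrite("pics/place.png",cv2.resize(im[100:260,200:420,::-1],None,fx=3.5,fy=3.5))
```

```text
[ 0.668  0.111 -3.485  0.003 -0.042 -0.018] [0.274 0.158 0.139 0.007 0.005 0.012] [0.513 0.093 0.237]
```

View pics/place.png

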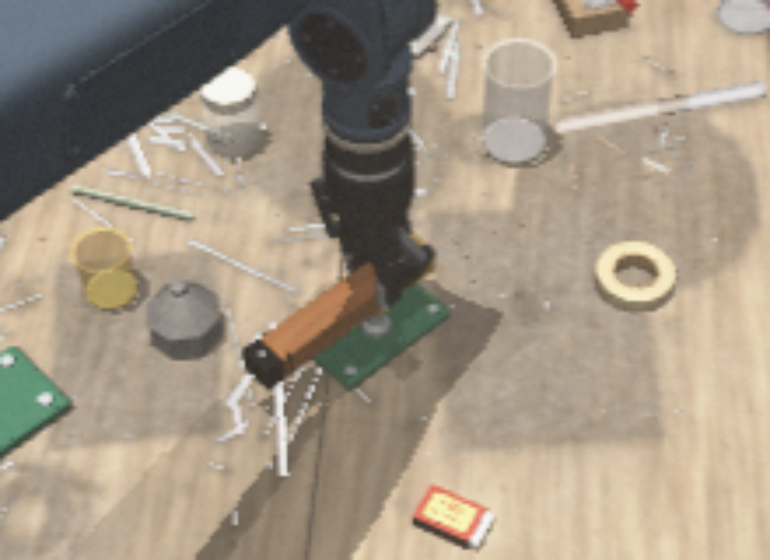

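The picture shows the handle over the green foot, centred on the column (375,320), parallel to the foot. Contact has just begun, so I'll lower slightly, then open a little and check.

Request:
{"api": "send_rows", "payload": {"motion": [[2.5,0,0,-0.07,0,0,0],[2.5,0,0,0,0,0,0],[3.4,0,0,0,0,0,0],[3.8,0,0,0,0,0,0],[4.3,0,0,0,0,0,0],[4.3,0,0,0,0,0,0],[4.3,0,0,0,0,0,0]]}}

```text
t: 18.58
tcp_pos: [0.5124, 0.0934, 0.236]
tool_rot: [180.0, 0.0, 167.7]
contact_force: [-1.0, 1.1, -0.5]
grip_width: 0.0429
grasp_force: 0.0
```

Run:
```python
from h import *
np.set_printoptions(precision=3,suppress=True)
a,s,o=avg(4);print(a,o["tcp_pos"],o["grip_width"],o["grasp_force"])
tilt("scene",(.5125,.093),-12.4,.06,.13);tilt("top",(.5125,.093),-12.4,.06,.13)
```

```text
[-0.139 -0.278 -0.287 -0.005 -0.004  0.014] [0.512 0.093 0.236] 0.043270631698254326 0.0
scene -0.12 33 [0.083 0.085 0.086]
scene -0.1 44 [0.083 0.085 0.086]
scene -0.08 43 [0.083 0.085 0.086]
scene -0.06 38 [0.083 0.085 0.086]
scene -0.04 39 [0.084 0.085 0.087]
scene -0.02 38 [0.083 0.084 0.086]
scene 0.0 32 [0.083 0.085 0.087]
scene 0.06 6 [0.084 0.084 0.085]
```

Let go, level, top at 85 mm. Open moderately and withdraw upward.

Request:
{"api": "send_rows", "payload": {"motion": [[5.5,0,0,0,0,0,0],[6.0,0,0,0,0,0,0],[6.0,0,0,0.8,0,0,0],[6.0,0,0,1.5,0,0,0],[6.0,0,0,2,0,0,0],[6.0,0,0,2,0,0,0],[6.0,0,0,2,0,0,0],[6.0,0,0,0,0,0,0],[6.0,0,0,0,0,0,0]]}}

```text
t: 20.0
tcp_pos: [0.5124, 0.0934, 0.319]
tool_rot: [180.0, 0.0, 167.7]
contact_force: [0.0, 0.3, -0.4]
grip_width: 0.0597
grasp_force: 0.0
```

Run:
```python
from h import *
tilt("scene",(.5125,.093),-12.4,.04,.13)
im,d=imaging.get_image("scene"); cv2.imwrite("pics/end.png",cv2.resize(im[100:260,200:420,::-1],None,fx=3.5,fy=3.5))
```

```text
scene -0.12 35 [0.0832 0.0845 0.0852]
scene -0.1 42 [0.0829 0.0843 0.086 ]
scene -0.08 42 [0.0836 0.0845 0.0864]
scene -0.06 38 [0.0831 0.0844 0.0862]
scene -0.04 40 [0.083  0.0846 0.0859]
scene -0.02 39 [0.0833 0.0849 0.0859]
scene 0.0 37 [0.0832 0.085  0.0865]
scene 0.02 38 [0.0832 0.0854 0.0869]
scene 0.04 23 [0.083  0.0841 0.0859]
scene 0.06 20 [0.0826 0.0849 0.0859]
```

View pics/end.png

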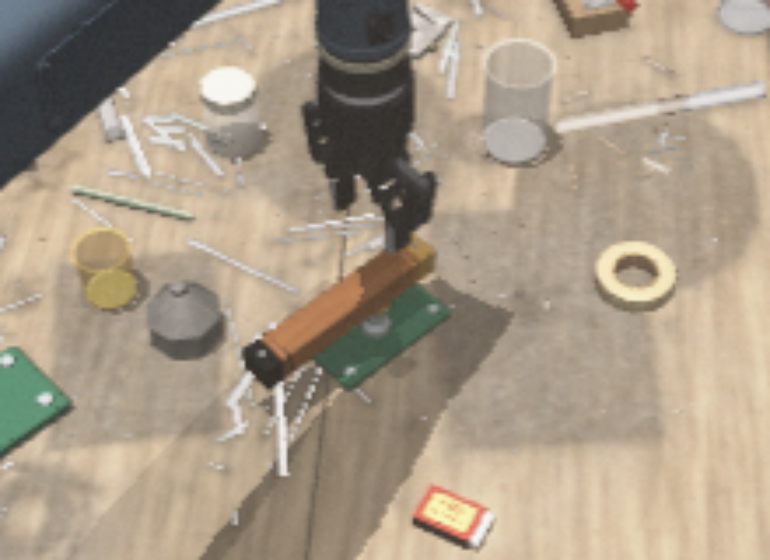

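The handle lies level on the rest (column at crop (375,320)), free of the fingers, and the bystanders haven't moved. Handing in.

```bash
python3 -c "
from rig import arm
print(arm.close_job())"
```

```text
the job is handed in; nothing more can be done
None
```

The handle balances about 40 mm from mid-length toward the brass cap; it now rests level by itself on the smaller stand, right way up and in line with the foot, the other things stayed where they were, and the job is handed in (no verdict came back).

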